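Pack a herbal gift box

ROBOT

A 6-joint arm with a two-finger parallel gripper is mounted at the origin on the work surface. World frame = base frame: x ahead of the robot, y to its left, z up, the work surface at z = 0. Lengths are in m, angles in rad, forces in N, time in s.
With the tool pointing down it reaches from about 0.4 to 0.825 m from the base axis. Payload 7 kg.
Tool frame: the origin (TCP) lies at the very end of the fingers, on their centre line; the grasp point (between the pads) lies 19 mm behind it; y points along the fingers, z is the direction in which the jaws open and shut, and the axes are right-handed (so a half turn about y gives the same grasp; the last joint's range is limited). The gripper opens to 88 mm and grips with 3 to 60 N. Pads are 19 mm wide; open, the fingers measure 130 mm over their backs; the gripper's body (78 mm by 193 mm) begins 47 mm behind the grasp point.
Start: joints at [-0.925, 0.359, 0.012, 0, -1.224, -0.288], TCP at [0.236, -0.632, 0.227] pointing down, gripper open.
Joint ranges: [-3.07, 3.07], [-1.43, 2.12], [-1.02, 1.25], [-3.03, 1.67], [-3.05, -0], [-3.03, 3.03]. Speed limits (rad/s): [2.39, 2.39, 3.01, 3.14, 3.14, 3.14].

INTERFACE

Orientations are given as [roll, pitch, yaw] about the fixed x, y, z axes, in that order (R = Rz(yaw) Ry(pitch) Rx(roll)).
In Python, from station import get_state, grab_frame, job_done, regions_of gives the robot as it stands.
- The arm moves only by the tool drive_tool, never from a script. Its argument "rows" is a list of rows, each a list of 3 entries, a list of its own where there are three numbers: the shift along the world's x, y, z as a fraction of full scale, then the turn about the world's z as a fraction of full scale, then the opening, from 0 (shut) to 1 (fully open). A call has 1 to 12 rows; each row is the pose to reach, as a shift and turn from the pose commanded when the call began; what a row does not reach only later rows make up. Full scale, the value 1, is 30 cm for a shift and 90 degrees for a turn. A row lasts 1/10 s, in which the tool goes at most 50 mm and 8.59 degrees, less where a joint would pass 70% of its speed; a pose out of reach is approached as far as the arm can. A call with a number of a shift or a turn outside -1 to 1 is refused whole. A call with a gripper value outside its range is refused whole. The fingers move at their own pace and stop on an object; "newtons" is the grip in N (left out, the last holds). Time passes only in rows, so rows that repeat a pose let the fingers close. It gives the time, the measured TCP pose, the force and the opening at its end, in the units of the state.
- get_state(): the state, without advancing time (a new reading comes with each control period).
- grab_frame(name): name is "scene" or "side" or "wrist"; returns a dict with "img" (400x640x3 uint8, blue, green, red), "fx", "fy", "cx", "cy" (pixels), "k1" (the pictures are not rectified: a ray, as slopes to the right and down, at radius r is drawn at 1 + k1 r^2 times it, then the intrinsics apply), "T" (4x4, takes a point from camera to world coordinates); the wrist camera has in their place "hand_eye" (4x4, takes a point from camera to tool coordinates, whose origin is the TCP and whose axes are the tool frame's). Camera axes: x right, y down, z forward; pixel columns grow to the right and rows downward; lengths in m; the calibration is good to about 2 mm. A picture is of the moment at which its call begins: read the wrist's pose just before it. There is no depth.
- job_done(): hands the job in, once; it reports no verdict.
Trained networks look in a picture, given as the dict that the camera call returned (one of the last four; its "shot" number tells which), for a name from the list of things; names that differ only in an ending like _2 or _b are one class to them, and where a whole thing is asked for, a point or a joint stands for the part that bears it (a point fixed in the world has none). Each returns a list of dicts, best first, with "confidence" (0 to 1); they miss things now and then, are a little off and sometimes report something else, mostly with a low value. They report only what shows in the picture. A call takes as long as a camera call.
- regions_of(picture, thing): "pixels" (400x640 bool, what is visible of it) and "box" ([left, top, right, bottom] in pixels, round what is visible of it).
The state is a dict: "t": time; "q": joint angles; "qd": joint speeds; "joint_efforts": joint torques, N m; "eef_pos": TCP position; "ee_rot": TCP orientation; "force": force on the tool from outside, world axes, zero at the start; "moment": the same for the moment, N m; "width": finger opening in m.
Only numpy, scipy, OpenCV 4.12 (cv2) and the standard library are available. Lean on these libraries where they do the work, as an engineer would, in place of code of your own. Each camera call takes 0.05 s, during which the arm holds its last target. There are 200 camera calls.

TASK

Finish packing the small open wooden gift box, which already has a red-lidded jar at one end: the square blue bottle and the kraft carton with the green band must both stand upright on the box's floor beside the jar, in either order. The bottle is lying down: first stand it up on the table outside the box and let go of it, then take it again from above and lower it gently into the box. Leave the jar standing in the box and leave the other jars and the small round bottle where they are.

Things in the scene. Friction and masses are not known exactly. Their poses are not given: they have to be found in the camera images.
- box: Open light-wood box, fixed firmly on the table. Outside 76 (its x) by 162 (its y) by 52 mm high, walls and floor 6 mm thick, inside 64 by 150 mm. Origin: centre of its underside; z up.
- box_floor (a point): Centre of the box's inner floor, 6 mm above the table; axes as the box. The inner floor spans x -32..32 mm and y -75..75 mm.
- jar: Round jar of pale salve with a red lid, 58 mm diameter, 84 mm high, 200 g, loose, standing in the box against its -y end. Origin: centre of its underside; z up along its axis.
- bottle: Cobalt-blue square glass bottle, white cap, 102 mm long, 170 g: body 44 by 44 mm, 74 mm high, shoulder to 84 mm, then the 26 mm diameter cap. Origin: centre of its underside; z along its axis to the cap; x and y square to its sides. Starts lying on one side (axis 22 mm above the table), cap pointing roughly towards the robot, at the left or right.
- carton: Kraft cardboard carton with a green band, rigid, 56 (its x) by 34 (its y) by 85 mm high, about 120 g, standing upright at the left or right of the table. Origin: centre of its underside; z up. In the box its 56 mm side must lie across the box (along the box's x).
- spare_jar: Bystander: another red-lidded jar, 58 mm diameter, 84 mm high, outside the box on the far side. Origin: centre of its underside.
- dark_jar: Bystander: dark brown jar with a white lid, 58 mm diameter, 84 mm high, on the far side. Origin: centre of its underside.
- round_bottle: Bystander: small round blue bottle with a black cap, 36 mm diameter, 86 mm high, on the far side. Origin: centre of its underside.

How it is judged:
On the way:
1. the bottle stands upright on the table outside the box, let go (height (world z) of bottle between -0.004 and 0.004 m and angle between bottle's own z axis and vertical below 0.1 rad and contact force between the fingers and bottle below 0.1 N and linear speed of bottle below 0.02 m/s and horizontal distance between bottle and box above 0.06 m), for 0.2 s.
At the end, for the whole second after the job is handed in: Bottle, carton and jar all stand in the box: each underside's centre within 5 mm of the inner floor's height and inside the walls, upright within 0.1 rad (about 6 degrees), and at rest (x of bottle in the frame of box_floor between -0.03 and 0.03 m and y of bottle in the frame of box_floor between -0.07 and 0.07 m and z of bottle in the frame of box_floor between -0.005 and 0.005 m and angle between each of bottle, carton, jar's own z axis and vertical below 0.1 rad and linear speed of each of bottle, carton, jar below 0.02 m/s and x of carton in the frame of box_floor between -0.03 and 0.03 m and y of carton in the frame of box_floor between -0.07 and 0.07 m and z of carton in the frame of box_floor between -0.005 and 0.005 m and x of jar in the frame of box_floor between -0.03 and 0.03 m and y of jar in the frame of box_floor between -0.07 and 0.07 m and z of jar in the frame of box_floor between -0.005 and 0.005 m); the robot touches nothing.
It fails at once if a bystander jar or bottle is moved more than 30 mm or tipped over (distance of any of spare_jar, dark_jar, round_bottle from where it was at the start of the episode above 0.03 m or angle between any of spare_jar, dark_jar, round_bottle's own z axis and vertical above 0.4 rad).
It fails at once if the jar in the box is lifted out or tipped over (angle between jar's own z axis and vertical above 0.4 rad or z of jar in the frame of box_floor above 0.03 m).
It fails at once if the glass bottle is dropped or slammed into the box (faster than 0.6 m/s near the box's floor) (linear speed of bottle above 0.6 m/s and horizontal distance between bottle and box_floor below 0.08 m and z of bottle in the frame of box_floor between -0.02 and 0.03 m).
It also fails if it takes over 70 s, if anything falls off the work surface, if the arm or the gripper's body presses on something with over 40 N, if the wrist force passes 120 N, or if a joint passes its speed limit or range.

## Working session

There is one attempt and no reset: what is moved stays moved. The work goes in short steps, Python scripts to look and compute and a tool call to move; the robot and the scene stay as the last step left them, time stands still between calls to the robot, and variables do not carry over. Pictures are saved under pics/ and viewed, about 8 in all and at most 12, crops included, and the job is handed in when it is done.

Besides the shell and the picture viewer there is one more tool, called after ">>>" by a JSON object that holds its "method" and its "body". drive_tool: Moves the arm, as the interface text tells. Its arguments: {"type":"object","properties":{"rows":{"type":"array"},"newtons":{"type":"number"}},"required":["rows"]}

```bash
mkdir -p pics; ls; python3 - <<'E'
from station import *
import cv2,numpy as np
s=get_state();print(s)
for n in("scene","side"):
    f=grab_frame(n);cv2.imwrite(f"pics/{n}0.png",f["img"]);print(n,{k:v for k,v in f.items() if k!="img"})
    for th in("box","jar","bottle","carton"):
        print(th,[(r["box"],round(r["confidence"],2),int(r["pixels"].sum())) for r in regions_of(f,th)])
E
```

```text
pics
{'t': 0.0, 'q': array([-9.24937827e-01,  3.59379392e-01,  1.10747109e-02, -3.79173967e-04,
       -1.22411561e+00, -2.88127573e-01]), 'qd': array([-1.79703320e-03, -6.71085507e-05,  4.12935080e-04, -1.37975160e-03,
       -1.45503736e-03, -1.10058748e-03]), 'joint_efforts': array([ 5.94085723e-04, -5.82719815e+01,  2.93070334e+01,  6.99805006e+00,
        6.90027126e-03, -1.55395710e-04]), 'eef_pos': array([ 0.23617916, -0.63180572,  0.22562921]), 'ee_rot': array([-1.56913801e+00,  1.19753691e-04,  3.57601902e-01]), 'force': array([-0.12843976, -0.17792456,  0.51987758]), 'moment': array([ 0.06782146, -0.00377295,  0.01179457]), 'width': 0.08760177387222325}
scene {'fx': 392.7599690237532, 'fy': 392.7599690237532, 'cx': 323.1584086195132, 'cy': 196.59250061545845, 'k1': -0.0946929928730831, 'T': array([[ 0.8943111 ,  0.34889885, -0.28013791,  0.8712029 ],
       [ 0.44741703, -0.70438793,  0.55104959, -0.45291822],
       [-0.00506519, -0.61814823, -0.78604523,  0.68437061],
       [ 0.        ,  0.        ,  0.        ,  1.        ]]), 'shot': 1}
box [([267.2, 156.2, 306.8, 237
[... 153 characters left out ...]
], 0.87, 812)]
side {'fx': 418.97421150130526, 'fy': 418.97421150130526, 'cx': 309.790086545101, 'cy': 199.00872289756285, 'k1': 0.009460365517728898, 'T': array([[-0.92691922, -0.1999399 ,  0.31756071,  0.37246597],
       [-0.37500898,  0.52453757, -0.76434848,  0.67899302],
       [-0.01374876, -0.82757742, -0.56118321,  0.53114931],
       [ 0.        ,  0.        ,  0.        ,  1.        ]]), 'shot': 2}
box [([330.3, 177.4, 378.3, 242.6], 0.79, 1845)]
jar [([333.6, 163.0, 364.9, 208.3], 0.96, 1091), ([276.3, 174.8, 295.0, 210.9], 0.32, 561)]
bottle [([391.2, 142.4, 431.9, 172.1], 0.61, 796), ([211.2, 196.0, 248.2, 250.5], 0.16, 1405)]
carton [([263.6, 258.1, 307.7, 328.9], 0.72, 2018)]
```

```bash
python3 - <<'E'
import cv2,numpy as np
a=cv2.imread("pics/scene0.png")[60:320,140:460];b=cv2.imread("pics/side0.png")[120:350,180:480]
cv2.imwrite("pics/v1.png",cv2.resize(a,None,fx=2.5,fy=2.3,interpolation=3)[:598,:800]);cv2.imwrite("pics/v2.png",cv2.resize(b,None,fx=2.6,fy=2.6,interpolation=3))
E
```

```text
(no output)
```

View pics/v1.png

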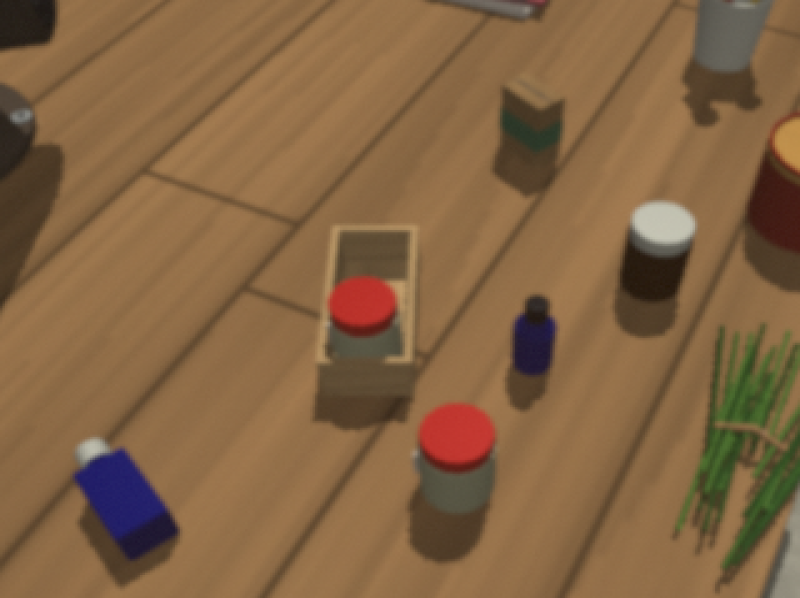

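View pics/v2.png

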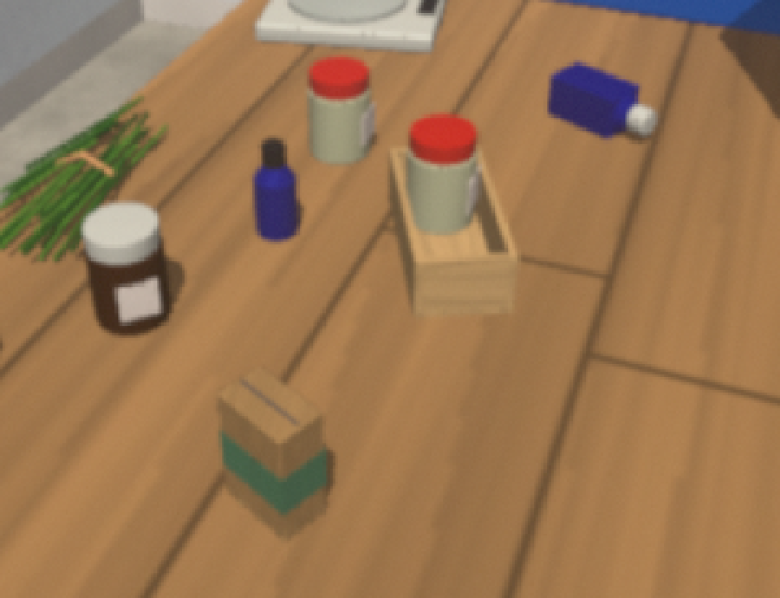

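Scene view: the box is at about (287,197) px with the jar at its near (-y) end. The bottle lies at (188,277) with its cap up-left, and the carton stands at (351,113). The three bystanders are on the +x side. I'll fit poses by silhouette.

```bash
cat > h.py <<'E'
import numpy as np,cv2
from station import *
from scipy.optimize import minimize
from scipy.spatial.transform import Rotation as R
def pose(s): 
    T=np.eye(4);T[:3,:3]=R.from_euler('xyz',s["ee_rot"]).as_matrix();T[:3,3]=s["eef_pos"];return T
def shoot(n):
    s=get_state();f=grab_frame(n)
    if n=="wrist": f["T"]=pose(s)@f["hand_eye"]
    return f
def proj(f,P):
    c=(np.linalg.inv(f["T"])@np.c_[P,np.ones(len(P))].T)[:3].T
    u=c[:,:2]/c[:,2:];u=u*(1+f["k1"]*(u**2).sum(1,keepdims=True))
    return u*[f["fx"],f["fy"]]+[f["cx"],f["cy"]]
def bx(a,b,z0,z1): return np.array([[x,y,z] for x in(-a,a) for y in(-b,b) for z in(z0,z1)])
def cyl(r,z0,z1):
    t=np.linspace(0,2*np.pi,24,endpoint=False);return np.concatenate([np.c_[r*np.cos(t),r*np.sin(t),0*t+z] for z in(z0,z1)])
lay=R.from_euler('y',90,degrees=True).as_matrix() # bottle z -> world x
B=[bx(.022,.022,0,.074),np.r_[bx(.022,.022,.073,.074),cyl(.013,.083,.084)],cyl(.013,.084,.102)]
LB=[p@lay.T+[0,0,.022] for p in B]
M=dict(box=[bx(.038,.081,0,.052),cyl(.029,.006,.09)+[0,-.046,0]],jar=[cyl(.029,.006,.09)],carton=[bx(.028,.017,0,.085)],lying=LB,bottle=B)
def place(p,x): return p@R.from_euler('z',x[2]).as_matrix().T+[x[0],x[1],x[3] if len(x)>3 else 0]
def sil(f,parts,x):
    m=np.zeros((400,640),np.uint8)
    for p in parts:
        h=cv2.convexHull(proj(f,place(p,x)).astype(np.float32))
        cv2.fillConvexPoly(m,np.round(h*16).astype(np.int32),255,cv2.LINE_AA,4)
    return m/255.
def mask(f,names):
    m=np.zeros((400,640),bool)
    for n in names:
        r=[q for q in regions_of(f,n)]
        if r: m|=r[0]["pixels"]
    return m.astype(float)
def fit(views,model,x0):
    g=lambda m:cv2.GaussianBlur(m,(0,0),1.5)
    T=[(f,g(m)) for f,m in views]
    c=lambda x:sum(((g(sil(f,M[model],x))-m)**2).sum()/m.sum() for f,m in T)
    best=None
    for x in x0:
        S=np.array([x]+[np.add(x,d) for d in((.015,0,0),(0,.015,0),(0,0,.2))])
        r=minimize(c,x,method="Nelder-Mead",options=dict(initial_simplex=S,xatol=1e-4,fatol=1e-5,maxiter=300))
        if best is None or r.fun<best.fun: best=r
    return best.x,best.fun
def ground(f,uv,z):
    k=np.array([[f["fx"],0,f["cx"]],[0,f["fy"],f["cy"]],[0,0,1]])
    u=cv2.undistortPoints(np.array([[uv]],float),k,np.array([f["k1"],0,0,0,0]))[0,0]
    d=f["T"][:3,:3]@[*u,1];o=f["T"][:3,3];return (o+d*(z-o[2])/d[2])[:2]
E
python3 - <<'E'
from h import *
S,D=shoot("scene"),shoot("side")
for nm,names,z,y0 in(("box",["box","jar"],.04,[0,.4,-.4]),("jar",["jar"],.045,[0]),("carton",["carton"],.04,[0,.8,1.6,-.8]),("lying",["bottle"],.022,[3.1,2.5,-2.5])):
    v=[(f,mask(f,names)) for f in(S,D)]
    c=np.argwhere(v[0][1]>0).mean(0)[::-1];p=ground(S,c,z)
    for vv in([v[0]],[v[1]],v): print(nm,*[np.round(q,4) for q in fit(vv,nm,[[*p,y] for y in y0])])
for th in("spare_jar","dark_jar","round_bottle"):
    r=regions_of(S,th); 
    if r:
        b=r[0]["box"];print(th,ground(S,[(b[0]+b[2])/2,(b[1]+b[3])/2],.042).round(3),r[0]["confidence"])
E
```

```text
box [0.5225 0.0654 0.5373] 1.0173
box [ 0.5662 -0.013   0.4456] 0.0239
box [ 0.5669 -0.0151  0.4661] 0.6999
jar [0.7647 0.1362 0.1406] 0.0384
jar [ 2.459  -2.9193 12.    ] 0.906
jar [0.765  0.1341 0.0186] 2.2397
carton [ 0.5861  0.2706 -0.5942] 0.0314
carton [ 0.5877  0.2723 -0.4728] 0.0202
carton [ 0.5871  0.272  -0.5069] 0.0635
lying [ 0.5329 -0.289   2.7089] 0.0241
lying [ 0.5326 -0.2973  2.5727] 0.0381
lying [ 0.5341 -0.2901 -3.587 ] 0.0794
spare_jar [ 0.711 -0.135] 0.67
dark_jar [0.763 0.149] 0.83
round_bottle [0.709 0.008] 0.62
```

>>> {"method": "drive_tool", "body": {"rows": [[[0.3,0.5,0.1],-0.2,1],[[0.55,0.9,0.1],-0.54,1],[[0.55,0.9,0.1],-0.54,1],[[0.55,0.9,0.1],-0.54,1],[[0.55,0.9,0.1],-0.54,1],[[0.55,0.9,0.1],-0.54,1],[[0.55,0.9,0.1],-0.54,1],[[0.55,0.9,0.1],-0.54,1],[[0.55,0.9,0.1],-0.54,1]]}}

```text
t: 2.15
eef_pos: [0.402, -0.3615, 0.257]
ee_rot: [-1.571, -0.001, -0.488]
force: [-0.9, -0.1, -0.4]
width: 0.0879
```

```bash
python3 - <<'E'
from h import *
f=shoot("wrist");cv2.imwrite("pics/w1.png",f["img"]);print(get_state()["eef_pos"],get_state()["ee_rot"],f["T"].round(3).tolist())
m=mask(f,["bottle"]);print(m.sum(),fit([(f,m)],"lying",[[.534,-.29,2.65]]))
S,D=shoot("scene"),shoot("side")
for n,g in(("S",S),("D",D)):
  for th in("box","jar"):
    print(n,th,[([int(v) for v in r["box"]],round(r["confidence"],2),int(r["pixels"].sum())) for r in regions_of(g,th)])
E
```

```text
[ 0.40144321 -0.36216467  0.2566954 ] [-1.57086057e+00 -2.42801571e-04 -4.89268905e-01] [[0.469, 0.856, 0.219, 0.344], [0.883, -0.454, -0.117, -0.331], [-0.001, 0.249, -0.969, 0.416], [0.0, 0.0, 0.0, 1.0]]
3303.0 (array([ 0.53168649, -0.28842997,  2.70273641]), np.float64(0.15286138860511717))
S box [([270, 155, 307, 233], 0.68, 1769)]
S jar [([268, 181, 301, 216], 0.93, 932)]
D box [([328, 179, 379, 241], 0.86, 1748)]
D jar [([335, 162, 362, 209], 0.86, 1105), ([276, 175, 293, 213], 0.39, 545)]
```

View pics/w1.png

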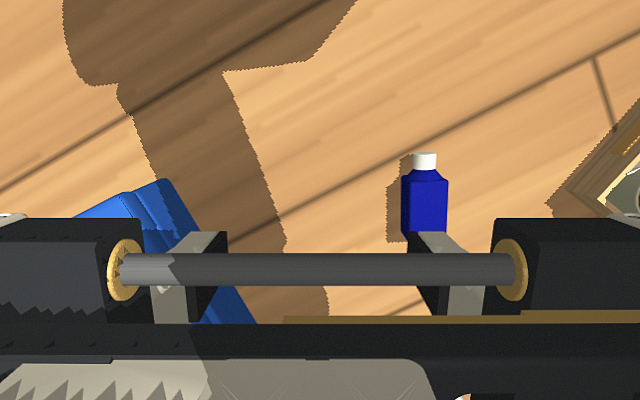

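>>> {"method": "drive_tool", "body": {"rows": [[[0.2,0.13,0],0,1],[[0.39,0.26,0],0,1],[[0.39,0.26,0],0,1],[[0.39,0.26,0],0,1],[[0.39,0.26,0],0,1],[[0.39,0.26,0],0,1]]}}

```text
t: 3.15
eef_pos: [0.5178, -0.2847, 0.2564]
ee_rot: [-1.571, 0.0, -0.491]
force: [0.5, -1.3, 0.7]
width: 0.0875
```

```bash
python3 - <<'E'
from h import *
f=shoot("wrist");cv2.imwrite("pics/w2.png",f["img"]);print(get_state()["eef_pos"],get_state()["ee_rot"])
m=mask(f,["bottle"]);x,c=fit([(f,m)],"lying",[[.534,-.29,2.65]]);print(m.sum(),x,c)
S,D=shoot("scene"),shoot("side")
v=[(g,mask(g,["bottle"])) for g in(S,D)]
for vv in([v[0]],[v[1]]):print(fit(vv,"lying",[[.534,-.29,2.65]]))
e=(sil(f,M["lying"],x)>.5).astype(np.uint8);im=f["img"].copy()
for a,col in((e,(0,255,0)),(m.astype(np.uint8),(0,0,255))): cv2.drawContours(im,cv2.findContours(a,0,1)[0],-1,col,1)
cv2.imwrite("pics/w2o.png",im)
v=[(g,mask(g,["box","jar"])) for g in(S,D)]
for vv in([v[0]],[v[1]],v):print("box",fit(vv,"box",[[.566,-.013,.45]]))
E
```

```text
[ 0.51757526 -0.28485513  0.25659439] [-1.57087207e+00  1.72477497e-04 -4.91422051e-01]
3539.0 [ 0.53447138 -0.28952661  2.68845186] 0.012304185464714429
(array([ 0.53291222, -0.28972956,  2.69946655]), np.float64(0.03140864442250118))
(array([ 0.53319267, -0.29277978,  2.64140526]), np.float64(0.03546429683540153))
box (array([ 0.56568763, -0.01571301,  0.47119835]), np.float64(0.4598114055117123))
box (array([ 0.56553508, -0.01294375,  0.45884066]), np.float64(0.02199845625286346))
box (array([ 0.56568534, -0.01477352,  0.46395603]), np.float64(0.4853191687461911))
```

View pics/w2o.png

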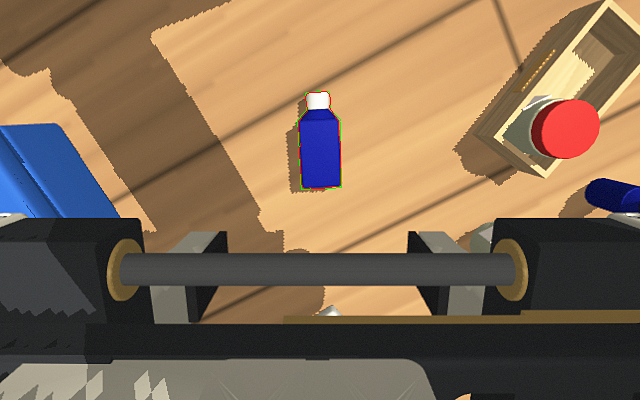

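Wrist view: bottle at about (320,140) px, cap up, and the fitted outline matches. Going down to grip it about 64 mm from its base.

>>> {"method": "drive_tool", "body": {"rows": [[[-0.135,0.078,-0.1],0.024,1],[[-0.135,0.078,-0.25],0.024,1],[[-0.135,0.078,-0.4],0.024,1],[[-0.135,0.078,-0.55],0.024,1],[[-0.135,0.078,-0.7],0.024,1],[[-0.135,0.078,-0.8],0.024,1],[[-0.135,0.078,-0.84],0.024,1],[[-0.135,0.078,-0.84],0.024,1],[[-0.135,0.078,-0.84],0.024,0.3],[[-0.135,0.078,-0.84],0.024,0.3],[[-0.135,0.078,-0.84],0.024,0.3],[[-0.135,0.078,-0.84],0.024,0.3]], "newtons": 5}}

```text
t: 4.85
eef_pos: [0.4785, -0.261, 0.0057]
ee_rot: [-1.57, -0.002, -0.453]
force: [0.6, 0.7, 0.6]
width: 0.0614
```

>>> {"method": "drive_tool", "body": {"rows": [[[0,0,0],0,0.3],[[0,0,0],0,0.3],[[0,0,0],0,0.3],[[0,0,0],0,0.3],[[0,0,0],0,0.3]], "newtons": 5}}

```text
t: 5.35
eef_pos: [0.4779, -0.2609, 0.0048]
ee_rot: [-1.571, -0.0, -0.453]
force: [-1.2, 0.2, 5.9]
width: 0.0435
```

>>> {"method": "drive_tool", "body": {"rows": [[[0.012,-0.006,0.026],0,0.3],[[0.025,-0.012,0.052],0,0.3],[[0.042,-0.02,0.076],0,0.3],[[0.062,-0.03,0.096],0,0.3],[[0.083,-0.04,0.113],0,0.3],[[0.107,-0.052,0.127],0,0.3],[[0.107,-0.052,0.127],0,0.3],[[0.107,-0.052,0.127],0,0.3]]}}

```text
t: 6.15
eef_pos: [0.5098, -0.2765, 0.0424]
ee_rot: [-1.571, 0.001, -0.453]
force: [1.0, 0.5, -1.4]
width: 0.0443
```

```bash
python3 - <<'E'
from h import *
S,D=shoot("scene"),shoot("side")
a=S["img"][230:310,150:270];b=D["img"][110:190,370:490]
cv2.imwrite("pics/t1.png",cv2.resize(np.hstack([a,b]),None,fx=3.3,fy=3.3,interpolation=3))
E
```

```text
(no output)
```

View pics/t1.png

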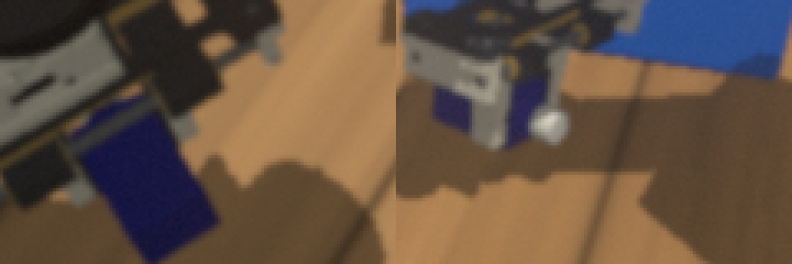

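```bash
cat > tilt.py <<'E'
from h import *
from scipy.optimize import minimize_scalar
def tilt(s0=.064,h=.002,show=True):
    g=get_state()["eef_pos"]+[0,0,.019];out=[]
    for n in("scene","side"):
        f=shoot(n);m=mask(f,["bottle"])
        if m.sum()<100: out.append((n,None));continue
        def c(phi):
            e=np.array([np.cos(2.688)*np.cos(phi),np.sin(2.688)*np.cos(phi),np.sin(phi)])
            yb=np.array([-np.sin(2.688),np.cos(2.688),0]);xb=np.cross(yb,e);A=np.c_[xb,yb,e]
            # xb points down when lying
            o=g-A@[-h,0,s0];P=[p@A.T+o for p in B]
            q=sil(f,P,[0,0,0])>.5;return -( (q&(m>0)).sum()/ (m>0).sum() - .5*(q&(m==0)).sum()/q.sum())
        a=np.radians(np.arange(-10,101,5));v=[c(p) for p in a];i=np.argmin(v);out.append((n,round(np.degrees(a[i])),np.round(v[max(i-2,0):i+3],2).tolist()))
    return out
if __name__=="__main__": print(tilt())
E
python3 tilt.py
```

```text
[('scene', -10, [-0.88, -0.88, -0.87]), ('side', 5, [-0.68, -0.7, -0.71, -0.7, -0.69])]
```

>>> {"method": "drive_tool", "body": {"rows": [[[0,0,0],0,0.4],[[0,0,0],0,0.4],[[0,0,0],0,0.4]], "newtons": 3}}

```text
t: 6.75
eef_pos: [0.5099, -0.2764, 0.0427]
ee_rot: [-1.571, 0.0, -0.453]
force: [0.2, -0.9, -2.0]
width: 0.044
```

```bash
python3 tilt.py
```

```text
[('scene', -10, [-0.86, -0.86, -0.85]), ('side', -10, [0.5, 0.5, 0.5])]
```

>>> {"method": "drive_tool", "body": {"rows": [[[0,0,-0.05],0,0.4],[[0,0,-0.1],0,0.4],[[0,0,-0.127],0,0.4],[[0,0,-0.127],0,0.4],[[0,0,-0.127],0,0.4],[[0,0,-0.127],0,0.65],[[0,0,-0.127],0,0.65],[[0,0,-0.127],0,0.65],[[0,0,-0.127],0,0.65]], "newtons": 3}}

```text
t: 7.85
eef_pos: [0.5102, -0.2765, 0.0049]
ee_rot: [-1.571, -0.001, -0.453]
force: [0.5, 0.6, -0.9]
width: 0.0569
```

>>> {"method": "drive_tool", "body": {"rows": [[[-0.05,0.024,0],0,0.65],[[-0.096,0.047,0],0,0.65],[[-0.096,0.047,0],0,0.65],[[-0.096,0.047,0],0,0.2],[[-0.096,0.047,0],0,0.2],[[-0.096,0.047,0],0,0.2],[[-0.096,0.047,0],0,0.2],[[-0.096,0.047,0],0,0.2],[[-0.096,0.047,0],0,0.2],[[-0.096,0.047,0],0,0.2],[[-0.096,0.047,0],0,0.2],[[-0.096,0.047,0],0,0.2]]}}

```text
t: 9.05
eef_pos: [0.4811, -0.2623, 0.0045]
ee_rot: [-1.571, 0.0, -0.453]
force: [1.2, -1.1, -0.5]
width: 0.0256
```

```bash
python3 - <<'E'
from h import *
s=get_state();print(s["width"],s["force"])
S,D=shoot("scene"),shoot("side")
for g in(S,D):
    m=mask(g,["bottle"]);print(m.sum(),fit([(g,m)],"lying",[[.566,-.305,2.69]]))
f=shoot("wrist");m=mask(f,["bottle"]);print(m.sum());cv2.imwrite("pics/w3.png",f["img"])
E
```

```text
0.02563118981949058 [ 1.16516574 -1.12189153 -0.46942763]
1302.0 (array([ 0.56526163, -0.30538121,  2.69719906]), np.float64(0.03356233205718876))
281.0 (array([ 0.54807698, -0.33071643,  1.73506951]), np.float64(1.1914851336249555))
2297.0
```

>>> {"method": "drive_tool", "body": {"rows": [[[0.012,-0.006,0.04],0,0.2],[[0.028,-0.014,0.079],0,0.2],[[0.048,-0.023,0.115],0,0.2],[[0.074,-0.036,0.148],0,0.2],[[0.102,-0.05,0.176],0,0.2],[[0.134,-0.065,0.2],0,0.2],[[0.134,-0.065,0.2],0,0.2]], "newtons": 3}}

```text
t: 10.05
eef_pos: [0.5231, -0.2824, 0.0654]
ee_rot: [-1.571, -0.002, -0.453]
force: [0.3, 0.8, -1.3]
width: 0.0256
```

```bash
python3 - <<'E'
from tilt import *
print(tilt(.095,.002))
E
```

```text
[('scene', 35, [-0.91, -0.92, -0.93, -0.92, -0.91]), ('side', 40, [-0.52, -0.65, -0.76, -0.74, -0.61])]
```

>>> {"method": "drive_tool", "body": {"rows": [[[0.035,-0.017,0.02],0,0.2],[[0.071,-0.035,0.034],0,0.2],[[0.108,-0.053,0.042],0,0.2],[[0.146,-0.072,0.047],0,0.2],[[0.185,-0.09,0.044],0,0.2],[[0.223,-0.109,0.037],0,0.2],[[0.223,-0.109,0.037],0,0.2],[[0.223,-0.109,0.037],0,0.2]]}}

```text
t: 11.05
eef_pos: [0.5877, -0.3144, 0.0747]
ee_rot: [-1.571, 0.002, -0.453]
force: [-0.6, -0.7, -2.4]
width: 0.026
```

```bash
python3 - <<'E'
from tilt import *
print(tilt(.095,.002))
E
```

```text
[('scene', 25, [-0.92, -0.92, -0.93, -0.93, -0.92]), ('side', 45, [-0.56, -0.7, -0.76, -0.65, -0.51])]
```

The bottle lifted off at roughly 40°, because pad friction holds the pivot. A sharp forward start should swing the base further under the cap.

>>> {"method": "drive_tool", "body": {"rows": [[[-0.02,0.01,0.02],0,0.2],[[-0.06,0.03,0.06],0,0.2],[[-0.11,0.054,0.09],0,0.2],[[-0.15,0.073,0.1],0,0.2],[[-0.18,0.088,0.1],0,0.2],[[-0.18,0.088,0.1],0,0.2],[[-0.03,0.015,0.1],0,0.2],[[0.09,-0.044,0.1],0,0.2],[[0.15,-0.073,0.1],0,0.2],[[0.18,-0.088,0.1],0,0.2],[[0.19,-0.093,0.1],0,0.2],[[0.19,-0.093,0.1],0,0.2]]}}

```text
t: 12.45
eef_pos: [0.6449, -0.3423, 0.1051]
ee_rot: [-1.571, 0.001, -0.453]
force: [0.0, -0.1, 0.1]
width: 0.0174
```

```bash
python3 - <<'E'
from tilt import *
print(tilt(.095,.002))
E
```

```text
[('scene', -10, [-0.66, -0.65, -0.65]), ('side', 65, [-0.36, -0.39, -0.41, -0.4, -0.38])]
```

```bash
python3 - <<'E'
from h import *
S,D=shoot("scene"),shoot("side")
a=S["img"][60:340,120:440];b=D["img"][90:290,180:500]
cv2.imwrite("pics/t2.png",np.vstack([cv2.resize(a,None,fx=1.1,fy=1.1),cv2.resize(b,None,fx=1.1,fy=1.1)]))
E
```

```text
(no output)
```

View pics/t2.png

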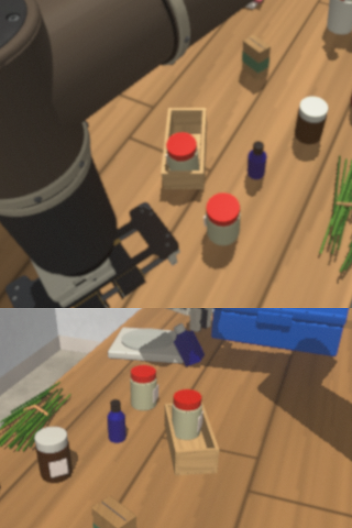

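>>> {"method": "drive_tool", "body": {"rows": [[[0,0,0],0,1],[[0,0,0],0,1],[[0,0,0],0,1],[[0,0,0.1],0,1],[[0,0,0.25],0,1],[[0,0,0.4],0,1],[[0,0,0.5],0,1],[[0,0,0.5],0,1]]}}

```text
t: 13.55
eef_pos: [0.6472, -0.3436, 0.2622]
ee_rot: [-1.57, -0.009, -0.452]
force: [-0.5, -0.2, 0.5]
width: 0.0762
```

```bash
python3 - <<'E'
from h import *
f=shoot("wrist");S,D=shoot("scene"),shoot("side");print(get_state()["eef_pos"])
for g in(f,S,D):
    print([([int(v) for v in r["box"]],round(r["confidence"],2),int(r["pixels"].sum())) for r in regions_of(g,"bottle")])
b=cv2.resize(D["img"][90:210,300:480],None,fx=2,fy=2)
a=cv2.resize(S["img"][210:330,150:330],None,fx=2,fy=2)
cv2.imwrite("pics/t3.png",np.vstack([cv2.resize(f["img"],(480,300)),np.hstack([a,b])[:,:,:]]) if 0 else np.vstack([cv2.resize(f["img"],(720,450))[:340],np.hstack([a,b])]))
E
```

```text
[ 0.64496725 -0.34215825  0.25512757]
[([282, 160, 347, 250], 0.82, 3397), ([598, 62, 640, 96], 0.49, 1253)]
[([217, 342, 264, 385], 0.56, 1209)]
[([336, 103, 366, 142], 0.71, 725)]
```

View pics/t3.png

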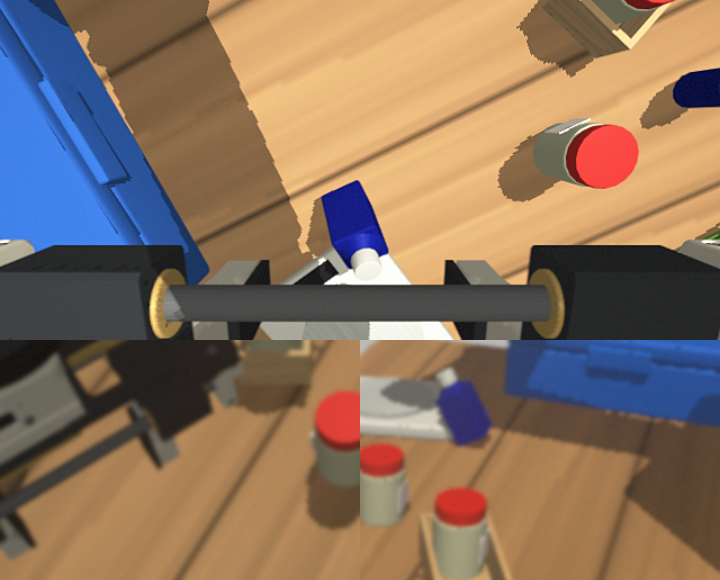

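```bash
cat > fb.py <<'E'
from h import *
def parts(x):  # x,y of base centre, yaw of axis, tilt; lowest edge on table
    X,Y,w,t=x; A=R.from_euler('zy',[w,np.pi/2-t]).as_matrix() # z axis -> (cos w cos t, .., sin t)
    P=[p@A.T for p in B]; z=min(p[:,2].min() for p in P); return [p+[X,Y,-z] for p in P]
def fitb(views,x0s):
    g=lambda m:cv2.GaussianBlur(m,(0,0),1.5);T=[(f,g(m)) for f,m in views]
    c=lambda x:sum(((g(sil(f,parts(x),[0,0,0]))-m)**2).sum()/m.sum() for f,m in T);best=None
    for x in x0s:
        S=np.array([x]+[np.add(x,d) for d in((.02,0,0,0),(0,.02,0,0),(0,0,.25,0),(0,0,0,.2))])
        r=minimize(c,x,method="Nelder-Mead",options=dict(initial_simplex=S,xatol=1e-4,fatol=1e-5,maxiter=500))
        if best is None or r.fun<best.fun:best=r
    return best.x.round(4),round(best.fun,4)
E
python3 - <<'E'
from fb import *
f=shoot("wrist");S,D=shoot("scene"),shoot("side")
v=[(g,mask(g,["bottle"])) for g in(f,D)]
p=ground(D,[348,128],.02);q=ground(f,[315,200],.02);print(p,q)
x0=[[*q,w,t] for w in(-.6,-.2,.2) for t in(.1,.5)]
for vv in([v[0]],[v[1]],v):print(fitb(vv,x0))
im=f["img"].copy();x=fitb(v,x0)[0]
for g,n in((f,"w"),(D,"d")):
    im=g["img"].copy();e=(sil(g,parts(x),[0,0,0])>.5).astype(np.uint8);cv2.drawContours(im,cv2.findContours(e,0,1)[0],-1,(0,255,0),1);cv2.imwrite(f"pics/o_{n}.png",im)
E
```

```text
Still running in the background as job /tmp/bash_jobs.1000/78aa8f7014f2 (pid 962). You'll get a notice when it ends.fb.py:7: RuntimeWarning: divide by zero encountered in scalar divide
  c=lambda x:sum(((g(sil(f,parts(x),[0,0,0]))-m)**2).sum()/m.sum() for f,m in T);best=None
  np.max(np.abs(fsim[0] - fsim[1:])) <= fatol):
```

```bash
J=/tmp/bash_jobs.1000/78aa8f7014f2; cat $J/stdout; kill -- -$(cat $J/pid); 
timeout 100 python3 - <<'E'
from fb import *
f=shoot("wrist");D=shoot("side")
v=[(g,mask(g,["bottle"])) for g in(f,D)];print([m.sum() for _,m in v])
v=[a for a in v if a[1].sum()>200]
q=ground(f,[315,200],.02);print(q)
x0=[[*q,-.3,.15]]
r=fitb(v,x0);print(r);x=r[0]
if len(v)>1: print(fitb(v[:1],x0),fitb(v[1:],[x]))
for g,n in((f,"w"),(D,"d")):
    im=g["img"].copy();e=(sil(g,parts(x),[0,0,0])>.5).astype(np.uint8);cv2.drawContours(im,cv2.findContours(e,0,1)[0],-1,(0,255,0),1);cv2.imwrite(f"pics/o_{n}.png",im)
E
```

```text
[np.float64(3523.0), np.float64(721.0)]
[ 0.67675823 -0.36111653]
(array([ 0.6585, -0.3618, -0.0036,  1.0949]), np.float64(0.0351))
(array([ 0.6391, -0.3649,  0.0115,  0.1382]), np.float64(0.0708)) (array([ 0.658 , -0.3603,  0.1874,  1.0508]), np.float64(0.0055))
```

>>> {"method": "drive_tool", "body": {"rows": [[[0,-0.1,0],-0.1,1],[[0.03,-0.23,0],-0.2,1],[[0.03,-0.23,0],-0.3,1],[[0.03,-0.23,0],-0.4,1],[[0.03,-0.23,0],-0.5,1],[[0.03,-0.23,0],-0.6,1],[[0.03,-0.23,0],-0.68,1],[[0.03,-0.23,0],-0.68,1],[[0.03,-0.23,0],-0.68,1]]}}

```text
t: 15.2
eef_pos: [0.6543, -0.4114, 0.2556]
ee_rot: [-1.571, 0.0, -1.518]
force: [0.8, 0.2, -0.0]
width: 0.0876
```

```bash
timeout 120 python3 - <<'E'
from fb import *
f=shoot("wrist");D=shoot("side");S=shoot("scene");s=get_state();print(s["eef_pos"],s["ee_rot"])
v=[(g,mask(g,["bottle"])) for g in(f,D,S)];print([m.sum() for _,m in v])
x0=[[.658,-.361,.1,1.07]]
r=fitb(v[:2],x0);print(r);x=r[0];print(fitb(v[:1],x0),fitb(v[1:2],x0))
o=[]
for g,m in v[:2]:
    im=g["img"].copy();e=(sil(g,parts(x),[0,0,0])>.5).astype(np.uint8);cv2.drawContours(im,cv2.findContours(e,0,1)[0],-1,(0,255,0),1)
    c=np.argwhere(m>0).mean(0).astype(int);a=max(c[0]-75,0);b=max(min(c[1]-100,440),0);o.append(cv2.resize(im[a:a+150,b:b+200],(400,300)))
cv2.imwrite("pics/t4.png",np.vstack([np.hstack(o),cv2.resize(S["img"],(480,300))[:, :].copy() if 0 else cv2.resize(S["img"][150:400,100:433],(800,600))[:300]]))
E
```

```text
[ 0.65427862 -0.4114075   0.25567866] [-1.57074421e+00  1.62148164e-05 -1.51813043e+00]
[np.float64(3445.0), np.float64(680.0), np.float64(1221.0)]
(array([ 0.66  , -0.3616,  0.0069,  1.1173]), np.float64(0.054))
(array([ 0.6604, -0.3619, -0.0344,  1.1314]), np.float64(0.0147)) (array([ 0.6578, -0.3617,  0.2553,  1.0597]), np.float64(0.0157))
```

View pics/t4.png

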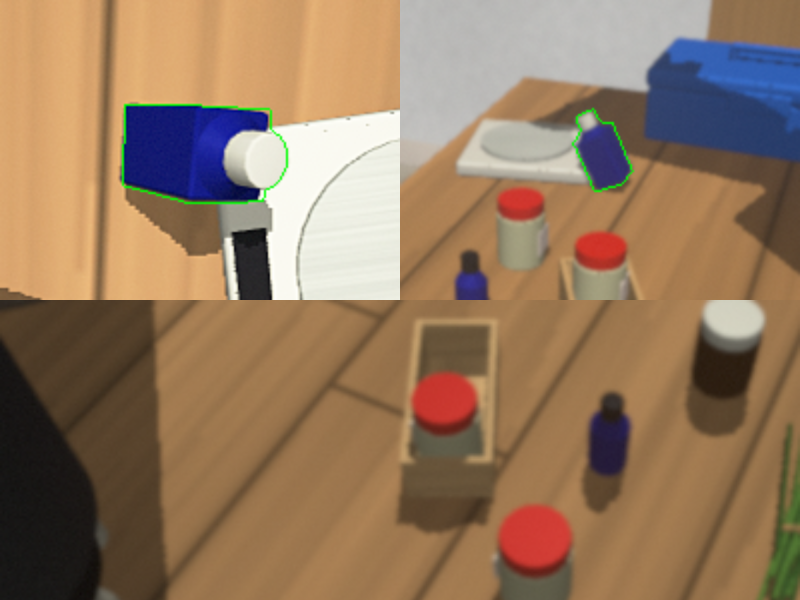

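The bottle is leaning on the white scale, about 26° off vertical, and the outlines match in both views. I'll straddle the cap along the lean and close slowly to bring it upright.

>>> {"method": "drive_tool", "body": {"rows": [[[0.086,0.1,0],0,1],[[0.086,0.166,-0.05],0,1],[[0.086,0.166,-0.18],0,1],[[0.086,0.166,-0.3],0,1],[[0.086,0.166,-0.42],0,1],[[0.086,0.166,-0.52],0,1],[[0.086,0.166,-0.566],0,1],[[0.086,0.166,-0.566],0,1],[[0.086,0.166,-0.566],0,1]], "newtons": 3}}

```text
t: 16.4
eef_pos: [0.6809, -0.3621, 0.0873]
ee_rot: [-1.57, -0.001, -1.52]
force: [-0.1, -0.1, 1.3]
width: 0.0876
```

>>> {"method": "drive_tool", "body": {"rows": [[[-0.01,0,0],0,0.9],[[-0.02,0,0],0,0.8],[[-0.03,0,0],0,0.75],[[-0.04,0,0],0,0.7],[[-0.05,0,0],0,0.6],[[-0.06,0,0],0,0.55],[[-0.07,0,0],0,0.5],[[-0.075,0,0],0,0.45],[[-0.075,0,0],0,0.4],[[-0.075,0,0],0,0.35],[[-0.075,0,0],0,0.2],[[-0.075,0,0],0,0.2]], "newtons": 3}}

```text
t: 17.6
eef_pos: [0.6575, -0.3617, 0.0858]
ee_rot: [-1.571, 0.0, -1.521]
force: [-0.8, -0.2, 0.6]
width: 0.0264
```

```bash
timeout 100 python3 - <<'E'
from fb import *
D=shoot("side");m=mask(D,["bottle"]);print(m.sum(),get_state()["width"],get_state()["force"])
print(fitb([(D,m)],[[.658,-.361,.05,1.5]]))
E
```

```text
612.0 0.026493722642589985 [-0.95700722  0.00841046  1.68622002]
(array([ 0.6533, -0.3616,  0.1426,  1.5343]), np.float64(0.0495))
```

Upright with the cap held. Now I'll release it, rise and check.

>>> {"method": "drive_tool", "body": {"rows": [[[0,0,0],0,0.4],[[0,0,0],0,0.5],[[0,0,0],0,0.7],[[0,0,0],0,1],[[0,0,0],0,1],[[0,0,0.1],0,1],[[0,0,0.25],0,1],[[0,0,0.4],0,1],[[0,-0.1,0.5],0,1],[[0,-0.17,0.55],0,1],[[0,-0.17,0.55],0,1],[[0,-0.17,0.55],0,1]]}}

```text
t: 18.9
eef_pos: [0.6573, -0.4128, 0.2504]
ee_rot: [-1.571, 0.001, -1.522]
force: [0.2, -0.4, -0.9]
width: 0.0877
```

```bash
timeout 200 python3 - <<'E'
from fb import *
f=shoot("wrist");D=shoot("side");v=[(g,mask(g,["bottle"])) for g in(f,D)];print([m.sum() for _,m in v])
print(fitb(v,[[.656,-.361,.05,1.5]]))
for vv in(v,v[:1],v[1:]):print("up",fit(vv,"bottle",[[.656,-.361,.05],[.656,-.361,.5],[.656,-.361,-.5]]))
E
```

```text
[np.float64(2131.0), np.float64(649.0)]
(array([ 0.655 , -0.3613,  0.0609,  1.6173]), np.float64(0.0685))
up (array([ 0.65168764, -0.36087291,  0.01016741]), np.float64(0.05987231751524057))
up (array([ 0.65150317, -0.36104814, -0.03799024]), np.float64(0.027050724038224606))
up (array([ 0.65299035, -0.3642502 ,  0.12812411]), np.float64(0.01753303563376433))
```

>>> {"method": "drive_tool", "body": {"rows": [[[-0.018,0.1,0],-0.03,0.85],[[-0.018,0.173,-0.05],-0.03,0.85],[[-0.018,0.173,-0.2],-0.03,0.85],[[-0.018,0.173,-0.35],-0.03,0.85],[[-0.018,0.173,-0.5],-0.03,0.85],[[-0.018,0.173,-0.6],-0.03,0.85],[[-0.018,0.173,-0.66],-0.03,0.85],[[-0.018,0.173,-0.66],-0.03,0.85],[[-0.018,0.173,-0.66],-0.03,0.85]], "newtons": 15}}

```text
t: 20.0
eef_pos: [0.6524, -0.3604, 0.053]
ee_rot: [-1.571, -0.0, -1.567]
force: [0.4, -0.3, 0.4]
width: 0.0748
```

>>> {"method": "drive_tool", "body": {"rows": [[[0,0,0],0,0.6],[[0,0,0],0,0.3],[[0,0,0],0,0.3],[[0,0,0],0,0.3],[[0,0,0],0,0.3],[[0,0,0],0,0.3],[[0,0,0],0,0.3],[[0,0,0],0,0.3]]}}

```text
t: 20.8
eef_pos: [0.6523, -0.3609, 0.0535]
ee_rot: [-1.57, -0.0, -1.568]
force: [-2.0, -0.0, 4.7]
width: 0.0441
```

>>> {"method": "drive_tool", "body": {"rows": [[[0,0,0.05],0,0.3],[[0,0,0.17],0,0.3],[[0,0,0.3],0,0.3],[[0,0.05,0.45],0,0.3],[[-0.03,0.2,0.6],0.1,0.3],[[-0.06,0.35,0.667],0.2,0.3],[[-0.1,0.5,0.667],0.291,0.3],[[-0.13,0.65,0.667],0.291,0.3],[[-0.153,0.8,0.667],0.291,0.3],[[-0.153,0.89,0.667],0.291,0.3],[[-0.153,0.89,0.667],0.291,0.3],[[-0.153,0.89,0.667],0.291,0.3]]}}

```text
t: 22.0
eef_pos: [0.6062, -0.093, 0.2536]
ee_rot: [-1.57, -0.0, -1.109]
force: [-0.4, 0.1, -1.2]
width: 0.0442
```

```bash
timeout 200 python3 - <<'E'
from fb import *
f=shoot("wrist");D=shoot("side");s=get_state();print(s["eef_pos"],s["ee_rot"],s["q"],s["width"])
M["box"]=[bx(.038,.081,0,.052)]+[cyl(.029,.006,.09)+[0,-.046,0]]
for g in(f,D):
    b,j=mask(g,["box"]),mask(g,["jar"]);print(b.sum(),j.sum())
    m=np.maximum(b,j);print("box",fit([(g,m)],"box",[[.566,-.014,.46]]))
    if j.sum()>100: print("jar",fit([(g,j)],"jar",[[.586,-.055,0]]))
im=f["img"].copy();m=np.maximum(mask(f,["box"]),mask(f,["jar"])).astype(np.uint8)
cv2.drawContours(im,cv2.findContours(m,0,1)[0],-1,(0,0,255),1)
for z,a,b in((.052,.038,.081),(.052,.032,.075),(0,.038,.081)):
    q=proj(f,place(np.array([[-a,-b,z],[a,-b,z],[a,b,z],[-a,b,z]]),[.566,-.013,.455]));cv2.polylines(im,[np.int32(q.round())],True,(0,255,0),1)
cv2.imwrite("pics/t5.png",im)
E
```

```text
[ 0.60619956 -0.09430788  0.2530577 ] [-1.57101004e+00  3.27861162e-05 -1.11136608e+00] [ 1.63652571e-01  2.42934590e-01 -9.02949644e-02  3.27293735e-05
 -1.23778076e+00 -2.84582567e+00] 0.04395561363320197
10122.0 2824.0
box (array([ 0.56677739, -0.01606218,  0.46243814]), np.float64(0.0051606454831489785))
jar (array([ 0.58507107, -0.05418297,  0.06859473]), np.float64(0.06022367658001054))
1751.0 1138.0
box (array([ 0.56629967, -0.01326994,  0.44896454]), np.float64(0.023655969438439717))
jar (array([ 0.58433378, -0.05308799,  0.11781877]), np.float64(0.03648777595876537))
```

View pics/t5.png

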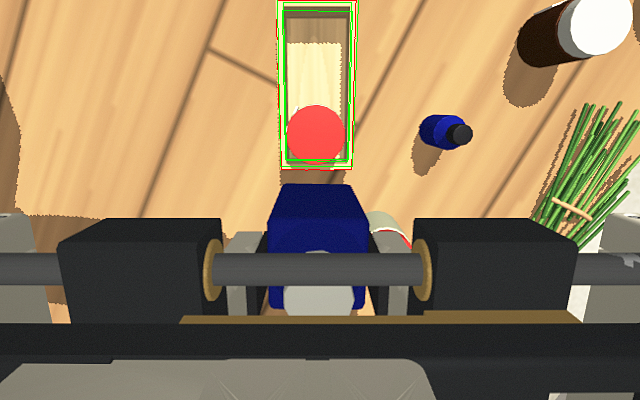

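The box and jar fit is good. q6 would come too close to its limit, so I'll make a half turn while moving over the box.

>>> {"method": "drive_tool", "body": {"rows": [[[0,0,0],0.09,0.3],[[-0.02,0.04,0],0.18,0.3],[[-0.04,0.08,0],0.27,0.3],[[-0.06,0.12,0],0.36,0.3],[[-0.08,0.16,0],0.45,0.3],[[-0.1,0.2,0],0.54,0.3],[[-0.12,0.24,0],0.63,0.3],[[-0.135,0.27,0],0.72,0.3],[[-0.148,0.297,0],0.81,0.3],[[-0.148,0.297,0],0.9,0.3],[[-0.148,0.297,0],0.97,0.3],[[-0.148,0.297,0],1,0.3]]}}

```text
t: 23.6
eef_pos: [0.5619, -0.0049, 0.253]
ee_rot: [-1.571, -0.0, 0.464]
force: [-0.7, -0.8, -1.0]
width: 0.0441
```

>>> {"method": "drive_tool", "body": {"rows": [[[0,0,0],0.09,0.3],[[0,0,0],0.18,0.3],[[0,0,0],0.27,0.3],[[0,0,0],0.36,0.3],[[0,0,0],0.45,0.3],[[0,0,0],0.54,0.3],[[0,0,0],0.63,0.3],[[0,0,0],0.72,0.3],[[0,0,0],0.81,0.3],[[0,0,0],0.9,0.3],[[0,0,0],0.97,0.3],[[0,0,0],1,0.3]]}}

```text
t: 24.8
eef_pos: [0.5619, -0.005, 0.2529]
ee_rot: [-1.571, -0.0, 2.034]
force: [0.2, 0.2, -1.3]
width: 0.044
```

>>> {"method": "drive_tool", "body": {"rows": [[[0,0,0],0,0.3],[[0,0,0],0,0.3]]}}

```text
t: 25.0
eef_pos: [0.5619, -0.0049, 0.2529]
ee_rot: [-1.571, -0.0, 2.029]
force: [0.3, 0.3, -1.0]
width: 0.044
```

```bash
timeout 200 python3 - <<'E'
from fb import *
D=shoot("side");s=get_state();print(s["eef_pos"],s["ee_rot"],s["q"],s["width"])
m=mask(D,["bottle"]);print(m.sum())
x=s["eef_pos"]
c=lambda p:fit([(D,m)],"bottle",[p])
print(c([x[0],x[1],.46,x[2]-.0535]) if 0 else "")
M["bottle"]=[p+[0,0,x[2]-.0535] for p in B]
print(fit([(D,m)],"bottle",[[x[0],x[1],.46]]))
E
```

```text
[ 0.56186611 -0.00482959  0.2529194 ] [-1.57069357e+00 -5.16158171e-06  2.02891056e+00] [ 3.39762244e-01  1.56607346e-01 -2.00546164e-01  7.47921200e-06
 -1.21374546e+00  1.18349371e-01] 0.04429290495533295
0.0

(array([ 0.56186611, -0.00482959,  0.46      ]), np.float64(inf))h.py:38: RuntimeWarning: divide by zero encountered in scalar divide
  c=lambda x:sum(((g(sil(f,M[model],x))-m)**2).sum()/m.sum() for f,m in T)
  np.max(np.abs(fsim[0] - fsim[1:])) <= fatol):
```

>>> {"method": "drive_tool", "body": {"rows": [[[0,0,-0.08],0,0.3],[[0,0,-0.18],0,0.3],[[0,0,-0.28],0,0.3],[[0,0,-0.36],0,0.3],[[0,0,-0.43],0,0.3],[[0,0,-0.48],0,0.3],[[0,0,-0.53],0,0.3],[[0,0,-0.57],0,0.3],[[0,0,-0.6],0,0.3],[[0,0,-0.62],0,0.3],[[0,0,-0.62],0,0.3]]}}

```text
t: 26.2
eef_pos: [0.5615, -0.0047, 0.0663]
ee_rot: [-1.57, -0.0, 2.03]
force: [0.3, 0.2, -2.1]
width: 0.044
```

>>> {"method": "drive_tool", "body": {"rows": [[[0,0,-0.01],0,0.3],[[0,0,-0.02],0,0.3],[[0,0,-0.023],0,0.3],[[0,0,-0.023],0,0.3],[[0,0,-0.023],0,0.3]]}}

```text
t: 26.7
eef_pos: [0.562, -0.0046, 0.0602]
ee_rot: [-1.571, 0.0, 2.031]
force: [-0.0, 1.4, -1.6]
width: 0.0441
```

>>> {"method": "drive_tool", "body": {"rows": [[[0,0,-0.004],0,0.3],[[0,0,-0.004],0,0.3],[[0,0,-0.004],0,0.55],[[0,0,-0.004],0,0.6],[[0,0,-0.004],0,0.8],[[0,0,-0.004],0,0.8],[[0,0,-0.004],0,0.8],[[0,0,0.1],0,0.8],[[0,0,0.25],0,0.9],[[0,0,0.4],0,1],[[0,0,0.55],0,1],[[0,0,0.65],0,1]]}}

```text
t: 27.9
eef_pos: [0.5626, -0.0047, 0.2589]
ee_rot: [-1.575, 0.001, 2.031]
force: [0.2, 0.7, -0.1]
width: 0.0874
```

>>> {"method": "drive_tool", "body": {"rows": [[[0.02,0.15,0.05],-0.09,1],[[0.05,0.3,0.1],-0.18,1],[[0.08,0.45,0.1],-0.27,1],[[0.1,0.6,0.1],-0.36,1],[[0.13,0.75,0.1],-0.45,1],[[0.16,0.9,0.1],-0.54,1],[[0.16,1,0.1],-0.61,1],[[0.16,1,0.1],-0.61,1],[[0.16,1,0.1],-0.61,1]]}}

```text
t: 28.8
eef_pos: [0.6095, 0.2961, 0.2843]
ee_rot: [-1.57, 0.001, 1.075]
force: [0.1, 0.5, 0.7]
width: 0.0878
```

>>> {"method": "drive_tool", "body": {"rows": [[[0.01,0.1,0],0,1],[[0.01,0.1,0],0,1],[[0.01,0.1,0],0,1]]}}

```text
t: 29.1
eef_pos: [0.6128, 0.3247, 0.285]
ee_rot: [-1.571, 0.0, 1.073]
force: [-0.4, 0.4, -1.3]
width: 0.0876
```

```bash
timeout 250 python3 - <<'E'
from fb import *
f=shoot("wrist");D=shoot("side");S=shoot("scene");s=get_state();print(s["eef_pos"],s["ee_rot"])
for g in(f,D,S):
    m=mask(g,["carton"]);print(m.sum(),fit([(g,m)],"carton",[[.587,.272,-.5]]) if m.sum()>200 else "")
m=mask(f,["carton"]);im=f["img"].copy();cv2.drawContours(im,cv2.findContours(m.astype(np.uint8),0,1)[0],-1,(0,0,255),1)
a=cv2.resize(im,(480,300));a=a
b=cv2.resize(S["img"][110:270,200:360],(300,300));c=cv2.resize(D["img"][110:270,260:460],(375,300))
cv2.imwrite("pics/t6.png",np.vstack([np.hstack([a,b]),np.hstack([c,np.zeros((300,405,3),np.uint8)])]))
M["bottle"]=[p+[0,0,.006] for p in B]
for g in(D,S):
    m=mask(g,["bottle"]);print("bottle",m.sum(),fit([(g,m)],"bottle",[[.562,-.005,.46]]) if m.sum()>200 else "")
E
```

```text
[0.61293077 0.32424243 0.28546016] [-1.57094726e+00 -2.70688525e-04  1.07194309e+00]
0.0 
2027.0 (array([ 0.58756137,  0.27234435, -0.48186115]), np.float64(0.019112210789100477))
783.0 (array([ 0.58725237,  0.27009877, -0.60259182]), np.float64(0.04067900806705391))
bottle 975.0 (array([ 0.5663216 , -0.01504044,  0.34184878]), np.float64(0.09013652457590494))
bottle 385.0 (array([0.54504484, 0.02414939, 0.56186471]), np.float64(1.0977060713186213))
```

View pics/t6.png

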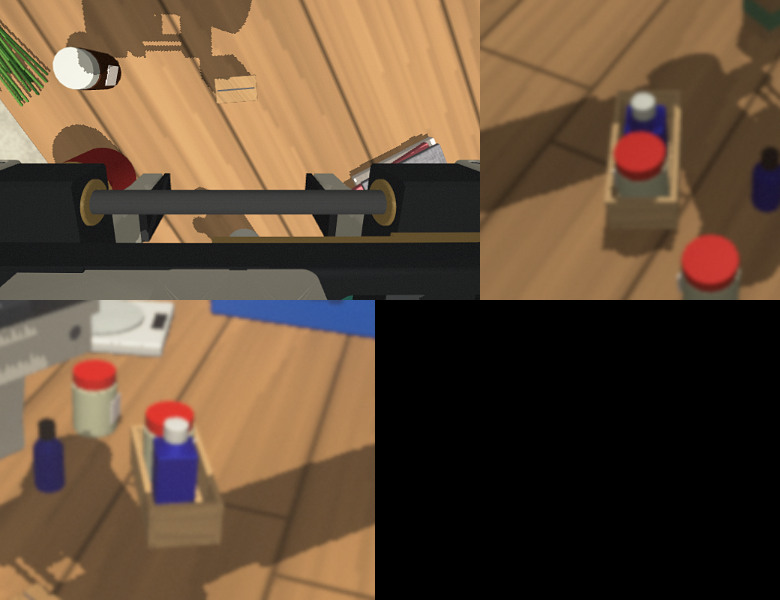

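```bash
timeout 100 python3 - <<'E'
from fb import *
f=shoot("wrist")
P=np.array([ground(f,u,.085) for u in((287,107),(341,100),(343,132),(288,139))]);print(P.round(4).tolist(),P.mean(0))
for a,b in((0,1),(3,2)): d=P[b]-P[a];print(np.linalg.norm(d),np.arctan2(d[1],d[0]))
for k in range(3):
    m=mask(f,["carton"]);print(m.sum())
    if m.sum()>300: print(fit([(f,m)],"carton",[[.587,.272,-.5]]));break
    f=shoot("wrist")
im=f["img"][70:170,255:375];cv2.imwrite("pics/t7.png",cv2.resize(im,None,fx=5,fy=5,interpolation=3))
E
```

```text
[[0.6065, 0.249], [0.5557, 0.269], [0.5685, 0.2979], [0.6214, 0.2771]] [0.58800755 0.27322893]
0.054626944298715285 2.7670536677233355
0.05686902371716983 2.7675982194310658
1850.0
(array([ 0.58809818,  0.27164161, -0.4241789 ]), np.float64(0.018746406006321))
```

View pics/t7.png

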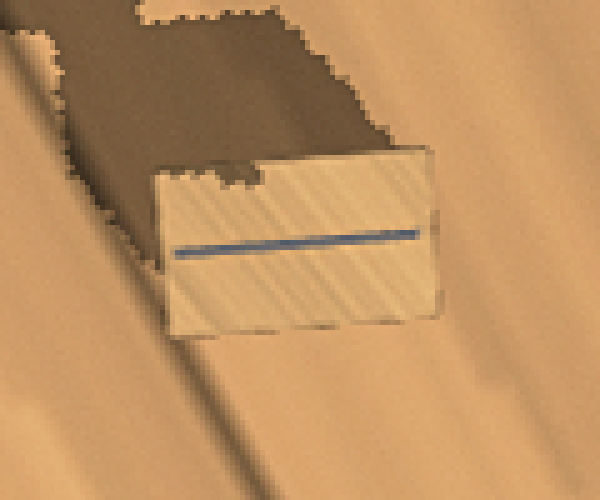

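>>> {"method": "drive_tool", "body": {"rows": [[[-0.083,-0.174,-0.05],0.045,1],[[-0.083,-0.174,-0.1],0.045,1],[[-0.083,-0.174,-0.25],0.045,1],[[-0.083,-0.174,-0.4],0.045,1],[[-0.083,-0.174,-0.55],0.045,1],[[-0.083,-0.174,-0.68],0.045,1],[[-0.083,-0.174,-0.75],0.045,1],[[-0.083,-0.174,-0.775],0.045,1],[[-0.083,-0.174,-0.775],0.045,1],[[-0.083,-0.174,-0.775],0.045,0.5],[[-0.083,-0.174,-0.775],0.045,0.5],[[-0.083,-0.174,-0.775],0.045,0.5]], "newtons": 15}}

```text
t: 30.85
eef_pos: [0.5886, 0.2737, 0.0541]
ee_rot: [-1.572, -0.002, 1.143]
force: [0.1, -0.3, -0.1]
width: 0.0695
```

>>> {"method": "drive_tool", "body": {"rows": [[[0,0,0],0,0.5],[[0,0,0],0,0.5],[[0,0,0],0,0.5]]}}

```text
t: 31.15
eef_pos: [0.5882, 0.2734, 0.0532]
ee_rot: [-1.571, -0.001, 1.143]
force: [-0.7, 0.0, 4.1]
width: 0.0564
```

>>> {"method": "drive_tool", "body": {"rows": [[[0,0,0.08],0,0.5],[[0,0,0.22],0,0.5],[[0,0,0.37],0.05,0.5],[[-0.02,-0.1,0.52],0.13,0.5],[[-0.05,-0.22,0.62],0.21,0.5],[[-0.08,-0.36,0.667],0.29,0.5],[[-0.1,-0.5,0.667],0.37,0.5],[[-0.13,-0.63,0.667],0.45,0.5],[[-0.153,-0.73,0.667],0.53,0.5],[[-0.153,-0.798,0.667],0.564,0.5],[[-0.153,-0.798,0.667],0.564,0.5],[[-0.153,-0.798,0.667],0.564,0.5]]}}

```text
t: 32.35
eef_pos: [0.5419, 0.0334, 0.2526]
ee_rot: [-1.571, -0.0, 2.027]
force: [0.8, 0.5, -0.5]
width: 0.0562
```

```bash
timeout 200 python3 - <<'E'
from fb import *
s=get_state();x=s["eef_pos"];print(x,s["ee_rot"],s["width"])
D=shoot("side");m=mask(D,["carton"]);M["carton"]=[p+[0,0,x[2]-.0532] for p in M["carton"]]
print(m.sum(),fit([(D,m)],"carton",[[x[0],x[1],.46]]) if m.sum()>300 else "")
print([([int(v) for v in r["box"]],round(r["confidence"],2)) for r in regions_of(D,"bottle")])
E
```

```text
[0.54193559 0.03343901 0.25259277] [-1.57081510e+00 -2.20323603e-04  2.02699122e+00] 0.056158814644720854
1938.0 (array([0.54273371, 0.03000665, 0.32852603]), np.float64(0.02092885206068028))
[([341, 172, 365, 218], 0.95)]
```

```bash
timeout 200 python3 - <<'E'
from fb import *
s=get_state();x=s["eef_pos"];f=shoot("wrist")
M["carton"]=[p+[0,0,x[2]-.0532] for p in M["carton"]];M["bottle"]=[p+[0,0,.006] for p in B]
c,b,j,k=[mask(f,[n]) for n in("carton","bottle","jar","box")];print(c.sum(),b.sum(),j.sum(),k.sum())
for n,m in(("carton",c),("bottle",b),("jar",j)):
    q=np.argwhere(m>0); 
    if len(q): print(n,q.min(0),q.max(0))
def vis(m,model,x0,occ):  # fit ignoring occluded pixels
    keep=1-cv2.dilate(occ.astype(np.uint8),np.ones((3,3)));g=lambda a:cv2.GaussianBlur(a*keep,(0,0),1.2);t=g(m)
    S=np.array([x0]+[np.add(x0,d) for d in((.01,0,0),(0,.01,0),(0,0,.1))])
    r=minimize(lambda p:((g(sil(f,M[model],p))-t)**2).sum()/m.sum(),x0,method="Nelder-Mead",options=dict(initial_simplex=S,maxiter=200));return r.x.round(4),round(r.fun,4)
low=np.zeros((400,640));low[215:]=1
if b.sum()>200: print("bottle",vis(b,"bottle",[.562,-.005,.46],np.clip(c+low+k*0,0,1)))
if j.sum()>200: print("jar",vis(j,"jar",[.585,-.054,0],np.clip(b+c+k,0,1)))
if c.sum()>200: print("carton",vis(c,"carton",[x[0],x[1],.456],low))
cv2.imwrite("pics/t8.png",f["img"])
E
```

```text
11319.0 2126.0 3329.0 6518.0
carton [190 247] [314 387]
bottle [110 293] [157 338]
jar [ 39 287] [108 350]
bottle (array([ 0.5633, -0.005 ,  0.4368]), np.float64(0.0343))
jar (array([ 0.585, -0.054,  0.   ]), np.float64(0.0))
carton (array([0.5424, 0.0338, 0.4705]), np.float64(0.0008))
```

View pics/t8.png

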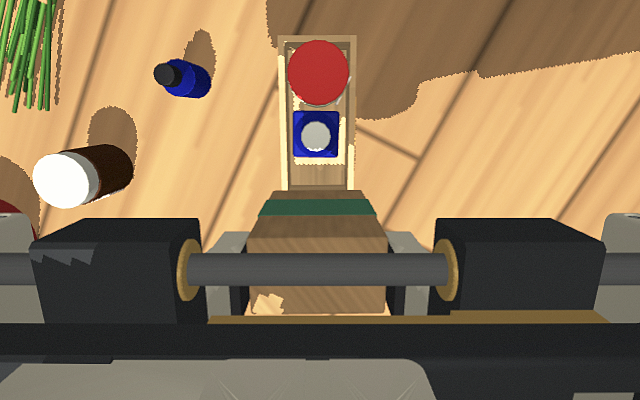

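Wrist view: the bottle stands upright at (316,135) beside the jar at (318,72), with free floor behind it. The carton is lined up with the box, with about 5 mm to the bottle and 3 mm to the end wall. Lowering.

>>> {"method": "drive_tool", "body": {"rows": [[[0,0,-0.08],0,0.5],[[0,0,-0.18],0,0.5],[[0,0,-0.28],0,0.5],[[0,0,-0.36],0,0.5],[[0,0,-0.42],0,0.5],[[0,0,-0.47],0,0.5],[[0,0,-0.51],0,0.5],[[0,0,-0.55],0,0.5],[[0,0,-0.59],0,0.5],[[0,0,-0.62],0,0.5],[[0,0,-0.62],0,0.5]]}}

```text
t: 33.85
eef_pos: [0.5413, 0.0335, 0.0654]
ee_rot: [-1.569, -0.0, 2.029]
force: [-1.0, 0.2, -0.9]
width: 0.0559
```

>>> {"method": "drive_tool", "body": {"rows": [[[0,0,-0.01],0,0.5],[[0,0,-0.02],0,0.5],[[0,0,-0.025],0,0.5],[[0,0,-0.025],0,0.5],[[0,0,-0.025],0,0.5]]}}

```text
t: 34.35
eef_pos: [0.5422, 0.0338, 0.0594]
ee_rot: [-1.571, 0.0, 2.029]
force: [-0.2, -0.1, -0.7]
width: 0.0561
```

>>> {"method": "drive_tool", "body": {"rows": [[[0,0,-0.002],0,0.5],[[0,0,-0.002],0,0.7],[[0,0,-0.002],0,0.8],[[0,0,-0.002],0,0.95],[[0,0,-0.002],0,0.95],[[0,0,-0.002],0,0.95],[[0,0,0.1],0,0.95],[[0,0,0.25],0,0.95],[[0,0,0.4],0,1],[[0,0.1,0.55],0,1],[[-0.1,0.2,0.7],0,1],[[-0.1,0.25,0.7],0,1]]}}

```text
t: 35.55
eef_pos: [0.5124, 0.1098, 0.2739]
ee_rot: [-1.577, 0.0, 2.029]
force: [0.5, 0.5, -0.8]
width: 0.0878
```

```bash
timeout 200 python3 - <<'E'
from fb import *
s=get_state();print(s["eef_pos"],s["force"])
f=shoot("wrist");D=shoot("side")
M["carton"]=[p+[0,0,.006] for p in M["carton"]];M["bottle"]=[p+[0,0,.006] for p in B]
for n,g in(("w",f),("d",D)):
  for th,x0 in(("carton",[.5424,.0338,.46]),("bottle",[.563,-.005,.46]),("jar",[.585,-.054,0])):
    m=mask(g,[th])>0;q=sil(g,M[th],x0)>.5
    d=[np.argwhere(a) for a in(m,q)]
    print(n,th,m.sum(),[(a.min(0).tolist(),a.max(0).tolist()) for a in d if len(a)],"seen inside expected:",round((m&q).sum()/max(m.sum(),1),3))
E
```

```text
[0.51244029 0.10982527 0.27386651] [ 0.5379136   0.52671856 -0.77774379]
w carton 2119 [([74, 297], [111, 354]), ([75, 295], [113, 355])] seen inside expected: 0.982
w bottle 2263 [([22, 302], [73, 347]), ([21, 300], [79, 348])] seen inside expected: 1.0
w jar 1116 [([0, 298], [21, 355]), ([0, 297], [35, 354])] seen inside expected: 0.997
d carton 859 [([190, 341], [218, 373]), ([189, 340], [236, 374])] seen inside expected: 1.0
d bottle 326 [([173, 340], [205, 363]), ([172, 339], [224, 366])] seen inside expected: 1.0
d jar 478 [([163, 336], [204, 362]), ([162, 335], [210, 364])] seen inside expected: 1.0
```

```bash
python3 -c "
from station import *
print(job_done(),get_state()['t'])"
```

```text
the job is handed in; nothing more can be done
the job is handed in; nothing more can be done
```

The bottle and the carton both stand upright in the box beside the jar, and I handed the job in at about 36 s of the 70 s. The hand-in gave no verdict.

**What I did:**
- **Standing the bottle:** My first try at tipping it up failed. The grip held it too firmly to turn, and a quick swing made me drop it, so it ended up leaning on the kitchen scale. I then closed the fingers slowly around its cap to bring it upright, and let it go standing on the table well away from the box.
- **Bottle into the box:** I took it again from above and lowered it gently next to the jar.
- **Carton into the box:** I gripped it across its 56 mm side and placed it at the free end, with that side across the box.

**Last checks:** In the wrist and side cameras, 98 to 100 % of what was visible of the bottle, carton and jar fell inside the outline expected for each one standing upright on the box floor. Their tops were within about one pixel. The gripper was clear above the box.

**Disagreements and gaps:**
- Before the carton was lowered, the side camera put it 3 to 4 mm from where the wrist camera and arm position had it. I used the wrist values.
- The side camera's fit of the bottle in the box was also about 10 mm off, because the box wall hid its lower part.
- I saw no bystander touched or moved, but I did not re-measure them at the end.

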